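# Clamp a bus link in the contact test jig with its butterfly knob

## Task

Get the copper link bar ready for its contact-resistance test: slide it flat into the channel under the jig's overarm until it butts gently against the end stop, let go, then turn the butterfly knob clockwise until the clamp foot holds the bar snugly on the copper contact block. Feel for the point where the knob stiffens and stop soon after it, because over-tightening dents the bar; keep off the terminal board that the wings sweep past, and leave the other things where they lie.

Things in the scene. Friction and masses are not known exactly. Their poses are not given: they have to be found in the camera images.
- busbar: plain copper link bar, 18 x 85 x 9 mm, 0.11 kg, lying flat on the table to the left or the right of the jig. Origin at the centre of its underside, its long side along its own y. Both ends are alike.
- jig: bolted-down clamp jig: dark steel base plate (own frame, mm: x -32..58, y -45..45, z 0..8) with a grey C-frame. Origin on the table under the clamp axis; x points from the open mouth (robot's side) to the column, z up. The overarm with the foot under it is 32 mm wide (x from -32 back, z 42..54). The unturned foot leaves 3.5 to 9 mm above a bar in the channel.
- contact_bed: copper contact block, fixed in the jig, on which the bar lies: jig x -30..22 mm, 20 mm wide, top 16 mm above the table; origin and axes of the jig. Two black cheeks 20.8 mm apart (jig x -21..22, z up to 24) form the channel along the jig's x axis over it, flared at the mouth (x -31..-20).
- bar_home (a point): where the centre of the bar's underside is when home: 20.5 mm before the clamp axis, 16 mm above the table; axes as the jig's, bar along x. The home bar spans jig x -63..22 mm; its outer 33 mm stick out of the mouth in free air, where fingers can hold it; let go, it rests there without tipping.
- end_stop: black plastic end stop closing the far end of the channel, face at jig x = 22 mm, z 8..26 mm; origin and axes of the jig. It stands up to 30 N.
- stop_face (a point): centre of the stop's face at the height of the contact block's top, 22 mm behind the clamp axis; axes as the jig's.
- terminal_board: brown upright board just behind the knob, 84 mm wide: front face at jig x = 30 mm, z 55..96 mm; origin and axes of the jig. The wings pass it at 6 mm; when the blade is parallel to it, 25 mm are left between them for a finger, so do not come down there with the gripper wide open. It bears no more than 12 N.
- wing_mid (a point): middle of the dark steel butterfly knob's blade, on the clamp axis 70 mm above the table. Blade 48 mm long along this point's x, 9 mm thick along its y, flat sides, z 62..79 mm above the table. It turns about the vertical, without rising; clockwise from above tightens, the foot sinks 4 mm per rad. At the start the blade stands within 0.5 rad of parallel to the board.
- wing (a joint): turn of the knob from its slack end, rad, growing clockwise; starts at 0 to 0.4, ends at 3. The foot is set out by an unknown amount and meets the bar somewhere from 1.3 to 2.2. Till then the knob drags with a steady 0.1 to 0.18 N m, then stiffens by 0.05 N m per 0.1 rad. Snug is 0.05 to 0.15 N m above the drag, 0.1 to 0.25 rad past the touch; 0.18 above it dents the bar. It stays where left.
- cell: green round cell, 21 mm thick and 72 mm long, lying on its side: bystander, to the left or the right of the jig. Origin at its underside.
- side_cutters: side cutters with orange grips, 148 mm long, lying flat: bystander. Origin at the middle of their underside.
- tape_blue: blue roll of tape, 72 mm across, 19 mm high, lying flat: bystander. Origin at its underside.
There are look-alikes about, which are no part of the job. Of the things that look like the busbar, take the one that is farthest to the robot's left at the start.

How it is judged (in metres and radians):
On the way, in this order (a step that is already met when the one before it is completed fails the run):
1. the bar lies flat in the channel, butted on the end stop, and is let go (x of busbar in the frame of stop_face between -0.0445 and -0.0405 m and y of busbar in the frame of stop_face between -0.003 and 0.003 m and z of busbar in the frame of stop_face between -0.002 and 0.002 m and angle between the y axis of busbar and the x axis of jig, either way round below 0.06 rad and angle between busbar's own z axis and vertical below 0.06 rad and contact force between the fingers and busbar below 0.1 N), for 0.2 s.
2. the knob is tightened until the foot presses the bar on the contact block (contact force between busbar and contact_bed above 12 N), for 0.2 s.
At the end, for the whole second after the job is handed in: The bar lies flat in the channel (level and in line within 0.06 rad, underside within 2 mm of the contact block's top), its inner end within 2 mm of the end stop, at rest, and the clamp presses it on the contact block with 12 to 45 N (x of busbar in the frame of stop_face between -0.0445 and -0.0405 m and y of busbar in the frame of stop_face between -0.003 and 0.003 m and z of busbar in the frame of stop_face between -0.002 and 0.002 m and angle between the y axis of busbar and the x axis of jig, either way round below 0.06 rad and angle between busbar's own z axis and vertical below 0.06 rad and contact force between busbar and contact_bed between 12 and 45 N and linear speed of busbar below 0.01 m/s); the robot touches nothing.
It fails at once if the bar is over-tightened or pressed on the contact block with more than 45 N (contact force between busbar and contact_bed above 45 N).
It fails at once if the bar is rammed against the end stop with more than 30 N (contact force between busbar and end_stop above 30 N).
It fails at once if the terminal board is pressed with more than 12 N (contact force between any of the fingers, the arm and terminal_board above 12 N).
It fails at once if the cell, the side cutters or the tape roll is shifted by more than 20 mm (distance of any of cell, side_cutters, tape_blue from where it was at the start of the episode above 0.02 m).
It also fails if it takes over 72 s, if anything falls off the work surface, if the arm or the gripper's body presses on something with over 40 N, if the wrist force passes 120 N, or if a joint passes its speed limit or range.

## Robot

A 6-joint arm with a two-finger parallel gripper is mounted at the origin on a cart in front of the work surface, level with it; the furniture and walls round the work are solid. World frame = base frame: x ahead of the robot, y to its left, z up, the work surface at z = 0. Lengths are in mm, angles in rad, forces in N, time in s.
With the tool pointing down it reaches from about 350 to 975 mm from the base axis. Payload 7.1 kg.
Tool frame: the origin (TCP) lies midway between the tips of the shut fingers; the grasp point (between the pads) lies 19 mm behind it (ctrl.grip_depth is the distance from the TCP to the grasp point, in mm); z points along the fingers, y is the line along which they close (so a half turn about z gives the same grasp; the last joint's range is limited). The gripper opens to 88 mm and grips with 3 to 60 N. Pads are 20 mm wide; open, the fingers measure 115 mm over their backs; the gripper's body (75 mm by 178 mm) begins 61 mm behind the grasp point.
Start: joints at [1.275, 0.423, 1.63, -0, 1.089, -0.019], TCP at [170.768, 601.201, 222.675] pointing down, gripper open.
Joint ranges: [-3, 3], [-0.9, 2.11], [0.09, 2.58], [-1.31, 4.45], [0.11, 2.69], [-2.54, 2.54]. Speed limits (rad/s): [2.39, 2.39, 3.01, 3.14, 3.14, 3.14].

## Interface

Orientations are given as a rotation vector (axis times angle).
In Python, from workcell import ctrl, cams gives the robot as it stands.
- The arm moves only by the tool move_arm, never from a script. Its argument "steps" is a list of rows, each a list of 3 entries, a list of its own where there are three numbers: the shift along the tool's x, y, z in units of 25 mm (1.0 is 25 mm), then the turn about the tool's z in units of 5 degrees (1.0 is 5 degrees), then the closure, from 0 (fully open) to 1 (shut). A call has 1 to 20 rows; each row shifts and turns the commanded pose from where the row before left it, along the tool's axes as they then stand; what a row does not reach is not made up. A row lasts 1/12 s, in which the tool goes at most 41.7 mm and 7.16 degrees, less where a joint would pass 70% of its speed; a pose out of reach is approached as far as the arm can. A call is refused whole if a number of a shift passes 1 or a number of a turn 1, either way. A call with a gripper value outside its range is refused whole. The fingers move at their own pace and stop on an object; the grip force is fixed at half the most. Time passes only in rows, so rows that do not move let the fingers close. It gives the time, the measured TCP pose, the force, the opening and the grip force at its end, in the units of the state.
- ctrl.get_obs(): the state, without advancing time (a new reading comes with each control period).
- cams.get_image(name): name is "side" or "top" or "wrist"; returns a dict with "image" (480x640x3 uint8, red, green, blue), "camera_matrix" (3x3 intrinsics, pixels), "xyz" and "rotation" of the camera in the world; the wrist camera has in their place "mount" (4x4, takes a point from camera to tool coordinates, whose origin is the TCP and whose axes are the flange's). Camera axes: x right, y down, z forward; pixel columns grow to the right and rows downward; lengths in mm; the calibration is good to about 2 mm. A picture is of the moment at which its call begins: read the wrist's pose just before it. There is no depth.
- ctrl.close_job(): hands the job in; it is judged then, once.
Trained networks look in the newest picture that a camera, given by its name, has taken for a name from the list of things; names that differ only in an ending like _2 or _b are one class to them, and where a whole thing is asked for, a point or a joint stands for the part that bears it (a point fixed in the world has none). Each returns a list of dicts, best first, with "p" (0 to 1); they miss things now and then, are a little off and sometimes report something else, mostly with a low value. They report only what shows in the picture. A call takes as long as a camera call. They do not tell look-alikes from the thing itself.
- cams.boxes_of(camera, thing): "rect" ([centre column, centre row, width, height] in pixels, round what is visible of it).
- cams.cut_out(camera, thing): "pixels" (480x640 bool, what is visible of it) and "rect" ([centre column, centre row, width, height] in pixels, round what is visible of it).
The state is a dict: "t": time; "qpos": joint angles; "qvel": joint speeds; "joint_torque": joint torques, N m; "ee_pos": TCP position; "orientation": TCP orientation; "ft_force": force on the tool from outside, world axes, zero at the start; "moment": the same for the moment, N m; "width": finger opening in mm; "grasp_force": force on a finger pad.
Only numpy, scipy, OpenCV 4.12 (cv2) and the standard library are available. Lean on these libraries where they do the work, as an engineer would, in place of code of your own. Each camera call takes 0.05 s, during which the arm holds its last target. There are 200 camera calls.

## Working session

There is one attempt and no reset: what is moved stays moved. The work goes in short steps, Python scripts to look and compute and a tool call to move; the robot and the scene stay as the last step left them, time stands still between calls to the robot, and variables do not carry over. Pictures are saved under pics/ and viewed, at most 10 in all, crops included, and the job is handed in when it is done.

Besides the shell and the picture viewer there is one more tool, called by a JSON object that holds its "method" and its "body". move_arm: Moves the arm, as the interface text tells. Its arguments: {"type":"object","properties":{"steps":{"type":"array"}},"required":["steps"]}

```bash
mkdir -p pics; cat > h.py <<'E'
import numpy as np,cv2
from workcell import ctrl,cams
from scipy.spatial.transform import Rotation as R
def ray(c,uv):
    K=np.array(c["camera_matrix"]);d=np.linalg.inv(K)@np.array([uv[0],uv[1],1.])
    return np.array(c["rotation"])@d
def onplane(c,uv,z):
    d=ray(c,uv);o=np.array(c["xyz"]);return o+d*(z-o[2])/d[2]
def proj(c,P):
    p=(np.atleast_2d(P)-np.array(c["xyz"]))@np.array(c["rotation"]);q=p@np.array(c["camera_matrix"]).T
    return q[:,:2]/q[:,2:]
def wristcam():
    o=ctrl.get_obs();c=cams.get_image("wrist");M=np.array(c["mount"]);Rt=R.from_rotvec(o["orientation"]).as_matrix()
    c["rotation"]=Rt@M[:3,:3];c["xyz"]=Rt@M[:3,3]+np.array(o["ee_pos"]);return c
def save(c,n):cv2.imwrite("pics/"+n,c["image"][:,:,::-1])
E
python3 - <<'E'
from h import *
o=ctrl.get_obs();print({k:np.round(v,3) for k,v in o.items()},ctrl.grip_depth)
for n in("top","side"):
    c=cams.get_image(n);save(c,n+"0.png");print(n,c["xyz"],np.round(c["rotation"],3).tolist(),c["camera_matrix"])
    for t in("busbar","jig","contact_bed","end_stop","terminal_board","wing_mid","cell","side_cutters","tape_blue"):
        for b in cams.boxes_of(n,t):
            if b["p"]>.3:print(t,round(b["p"],2),np.round(b["rect"]),np.round(onplane(c,b["rect"][:2],9)))
E
```

```text
{'t': np.float64(0.0), 'qpos': array([ 1.275,  0.424,  1.631,  0.   ,  1.089, -0.019]), 'qvel': array([ 0.001, -0.001, -0.   ,  0.   , -0.002,  0.001]), 'joint_torque': array([ 1.0000e-03, -5.4461e+01, -2.7368e+01,  6.5000e-02,  2.3000e-02,
       -0.0000e+00]), 'ee_pos': array([170.597, 600.695, 221.929]), 'orientation': array([-4.330e-01, -3.111e+00,  2.000e-03]), 'ft_force': array([-0.038,  0.347,  0.619]), 'moment': array([ 0.02 , -0.004,  0.066]), 'grasp_force': np.float64(0.0), 'width': np.float64(87.821)} 18.700000000000003
top [ 274.91072472   -3.55603911 1368.44757731] [-2.116, 2.155, -0.18] [[478.66754982   0.         318.24047396]
 [  0.         478.66754982 239.02791053]
 [  0.           0.           1.        ]]Traceback (most recent call last):
  File "<stdin>", line 7, in <module>
  File "h.py", line 8, in onplane
    d=ray(c,uv);o=np.array(c["xyz"]);return o+d*(z-o[2])/d[2]
                                                         ~^^^
IndexError: invalid index to scalar variable.
```

Rotation is a rotation vector.

```bash
cat >> h.py <<'E'
def cam(n):
    c=cams.get_image(n);c["rotation"]=R.from_rotvec(c["rotation"]).as_matrix();return c
E
python3 - <<'E'
from h import *
for n in("top","side"):
    c=cam(n);save(c,n+"0.png");print(n,c["xyz"],np.round(c["rotation"],3).tolist())
    for t in("busbar","jig","contact_bed","end_stop","terminal_board","wing_mid","cell","side_cutters","tape_blue"):
        for b in cams.boxes_of(n,t):
            if b["p"]>.3:print(t,round(b["p"],2),np.round(b["rect"]),np.round(onplane(c,b["rect"][:2],9)))
E
```

```text
top [ 274.91072472   -3.55603911 1368.44757731] [[-0.018, -0.986, 0.165], [-1.0, 0.018, -0.004], [0.001, -0.165, -0.986]]
busbar 0.77 [226. 247.  33.  13.] [483. 258.   9.]
busbar 0.54 [374. 226.  24.   7.] [ 538. -171.    9.]
busbar 0.51 [269. 245.  19.  21.] [488. 133.   9.]
jig 0.61 [330. 228.  33.  36.] [535. -43.   9.]
terminal_board 0.46 [333. 218.  25.   7.] [564. -52.   9.]
cell 0.46 [410. 244.  26.  20.] [ 484. -273.    9.]
side_cutters 0.87 [457. 240.  35.  40.] [ 493. -409.    9.]
tape_blue 0.57 [160. 232.  22.  22.] [531. 448.   9.]
side [301.26602625 983.04271898 465.85640414] [[-0.979, -0.096, 0.18], [-0.202, 0.353, -0.913], [0.025, -0.931, -0.365]]
busbar 0.72 [295. 335.  34.  27.] [483. 278.   9.]
busbar 0.54 [311. 303.  29.  21.] [481. 153.   9.]
jig 0.81 [307. 253.  47.  51.] [ 550. -105.    9.]
end_stop 0.42 [303. 261.   5.  11.] [547. -53.   9.]
terminal_board 0.63 [299. 239.  14.  30.] [ 594. -198.    9.]
wing_mid 0.31 [309. 254.  46.  52.] [ 544. -102.    9.]
side_cutters 0.84 [348. 223.  44.  11.] [ 485. -374.    9.]
tape_blue 0.59 [233. 390.  48.  37.] [534. 444.   9.]
```

View pics/top0.png

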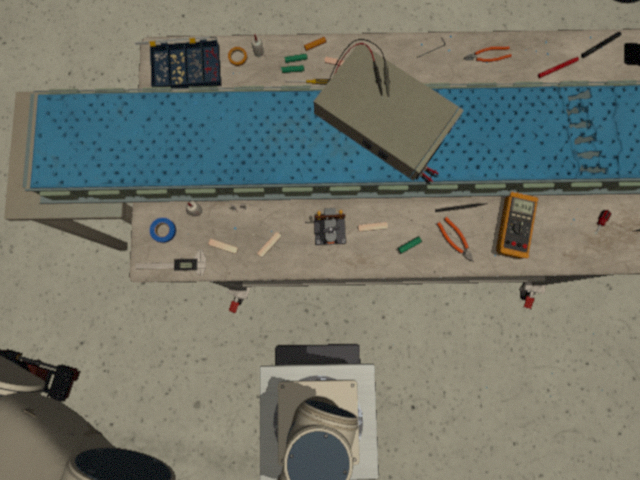

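View pics/side0.png

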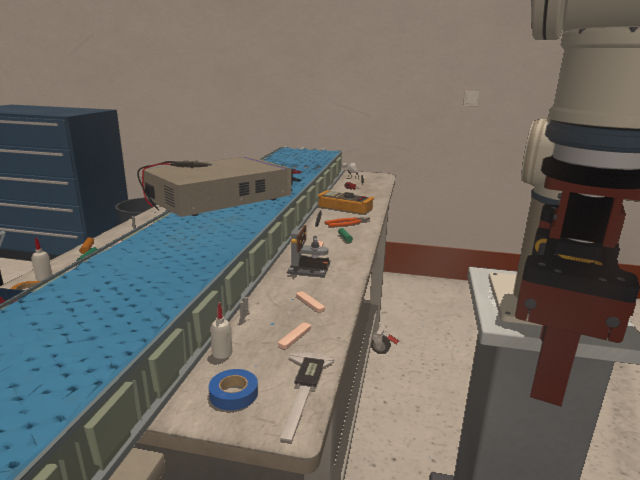

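Top: three bar look-alikes at px (223,246), (269,244), (373,226); the leftmost, (223,246) at about [483,262], is the busbar. The jig is at (330,228), with its mouth toward the robot. The side view agrees. Next I'll check the wrist mount and plan the moves.

```bash
cat >> h.py <<'E'
def plan(P,yaw=None):
    """shift in tool units (25mm) to world TCP P; turn units to make tool x-axis heading yaw (rad)"""
    o=ctrl.get_obs();Rt=R.from_rotvec(o["orientation"]).as_matrix();p=np.array(o["ee_pos"])
    h=np.arctan2(Rt[1,0],Rt[0,0]);print("pos",p.round(1),"toolx heading",round(h,4),"tool z",Rt[:,2].round(3),"q6",o["qpos"][5].round(2))
    s=Rt.T@(np.array(P)-p)/25
    print("shift units",s.round(3),end=" ")
    if yaw is not None:
        print("turn units (tool z)",np.round([-((yaw-h+k*np.pi+np.pi)%(2*np.pi)-np.pi)/np.radians(5) for k in(0,1)],3),end="")
    print()
E
python3 - <<'E'
from h import *
c=wristcam();print(np.array(c["mount"]).round(3).tolist(),c["camera_matrix"],c["xyz"])
plan([470,262,300],0)
E
```

```text
[[-0.0, -0.969, -0.247, 67.909], [1.0, -0.0, 0.0, 0.148], [-0.0, -0.247, 0.969, -162.127], [0.0, 0.0, 0.0, 1.0]] [[377.65851589   0.         313.80203023]
 [  0.         377.65851589 240.75583632]
 [  0.           0.           1.        ]] [105.46767537 619.88940547 384.78467   ]
pos [170.8 601.2 222.7] toolx heading 2.8648 tool z [-0.  0. -1.] q6 -0.02
shift units [-15.222  -9.78   -3.093] turn units (tool z) [32.828 -3.172]
```

{"method": "move_arm", "body": {"steps": [[[-1, -0.65, -0.2], 0, 0], [[-1, -0.65, -0.2], 0, 0], [[-1, -0.65, -0.2], 0, 0], [[-1, -0.65, -0.2], 0, 0], [[-1, -0.65, -0.2], 0, 0], [[-1, -0.65, -0.2], 0, 0], [[-1, -0.65, -0.2], 0, 0], [[-1, -0.65, -0.2], 0, 0], [[-1, -0.65, -0.2], 0, 0], [[-1, -0.65, -0.2], 0, 0], [[-1, -0.65, -0.2], 0, 0], [[-1, -0.65, -0.2], 0, 0], [[-1, -0.65, -0.2], 0, 0], [[-1, -0.65, -0.2], 0, 0], [[-1, -0.65, -0.2], 0, 0], [[0, 0, 0], -1, 0], [[0, 0, 0], -1, 0], [[0, 0, 0], -1, 0], [[0, 0, 0], 0, 0], [[0, 0, 0], 0, 0]]}}

```text
t: 2.82
ee_pos: [464.9, 264.2, 297.7]
orientation: [0.028, 3.141, 0.0]
ft_force: [-0.0, 0.0, -0.5]
width: 88.0
grasp_force: 0.0
```

```bash
cat >> h.py <<'E'
def rectof(c,name,cond,z,show=True):
    best=[]
    for m in cams.cut_out(name,"busbar"):
        if m["p"]<.25: continue
        cn=max(cv2.findContours(m["pixels"].astype(np.uint8),0,2)[0],key=cv2.contourArea)[:,0,:].astype(float)
        P=np.array([onplane(c,u,z)[:2] for u in cn],np.float32)
        (cx,cy),(w,h),a=cv2.minAreaRect(P)
        a=np.radians(a)+(np.pi/2 if h>w else 0)
        best.append((m["p"],cx,cy,max(w,h),min(w,h),a%np.pi))
        print("p%.2f c=(%.1f,%.1f) L%.1f W%.1f ang %.4f"%best[-1],np.round(m["rect"]))
    return best
E
python3 - <<'E'
from h import *
plan([483,262,200],np.pi)
c=wristcam();save(c,"w1.png");rectof(c,"wrist",0,9)
E
```

```text
pos [464.9 264.2 297.7] toolx heading 3.1239 tool z [ 0.  0. -1.] q6 -1.06
shift units [-0.726 -0.075  3.909] turn units (tool z) [-0.203 35.797]
p0.92 c=(486.3,266.1) L84.1 W19.5 ang 1.2242 [313. 220.  69.  37.]
p0.89 c=(488.7,133.3) L86.6 W18.8 ang 2.3875 [206. 225.  53.  58.]
```

View pics/w1.png

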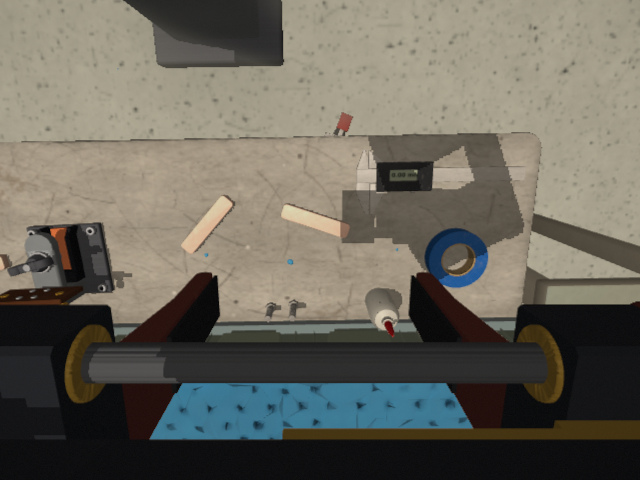

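Wrist view: busbar at px (313,220), decoy bar at (206,225), caliper and tape to the right, jig at the far left (68,258). The bar's measured size is 84 x 19.5, which fits. I'll grip it 28 mm off centre, towards the robot's end.

{"method": "move_arm", "body": {"steps": [[[0, 0, 0.4], -1, 0.4], [[0, 0, 0.4], -1, 0.4], [[0, 0, 0.4], -1, 0.4], [[0, 0, 0.4], -1, 0.4], [[0, 0, 0.4], -1, 0.4], [[0, 0, 0.4], -1, 0.4], [[0, 0, 0.4], -1, 0.4], [[0, 0, 0.4], -1, 0.4], [[0, 0, 0.4], -1, 0.4], [[0, 0, 0.4], -1, 0.4], [[0, 0, 0.4], -1, 0.4], [[0, 0, 0.4], -1, 0.4], [[0, 0, 0.4], -1, 0.4], [[0, 0, 0.4], -1, 0.4], [[0, 0, 0], -0.24, 0.4], [[0, 0, 0], 0, 0.4], [[0, 0, 0], 0, 0.4]]}}

```text
t: 4.33
ee_pos: [465.1, 264.5, 158.1]
orientation: [-1.806, 2.57, -0.0]
ft_force: [-0.2, -0.2, -0.1]
width: 52.8
grasp_force: 0.0
```

```bash
python3 - <<'E'
from h import *
c=wristcam();save(c,"w2.png")
r=rectof(c,"wrist",0,9)
for p,x,y,L,W,a in r:
    h=a+np.pi; g=[x+28*np.cos(h),y+28*np.sin(h)]
    plan(g+[2.5],h)
print(ctrl.get_obs()["width"])
E
```

```text
p0.89 c=(487.2,265.0) L85.4 W18.5 ang 1.2309 [289. 234.  27.  97.]
p0.74 c=(489.9,133.3) L85.6 W18.7 ang 2.4019 [223.  80. 107.  70.]
pos [465.3 264.6 158.4] toolx heading -1.9158 tool z [ 0.001  0.001 -1.   ] q6 -2.3
shift units [ 0.811 -0.821  6.235] turn units (tool z) [-0.058 35.942]
pos [465.3 264.6 158.4] toolx heading -1.9158 tool z [ 0.001  0.001 -1.   ] q6 -2.3
shift units [ 5.046 -3.73   6.234] turn units (tool z) [-13.478  22.522]
52.73659818844086
```

{"method": "move_arm", "body": {"steps": [[[0.4, -0.41, 0.6], -0.06, 0.4], [[0.41, -0.41, 0.7], 0, 0.4], [[0, 0, 0.9], 0, 0.4], [[0, 0, 0.9], 0, 0.4], [[0, 0, 0.9], 0, 0.4], [[0, 0, 0.9], 0, 0.4], [[0, 0, 0.7], 0, 0.4], [[0, 0, 0.4], 0, 0.4], [[0, 0, 0.2], 0, 0.4], [[0, 0, 0], 0, 0.4], [[0, 0, 0], 0, 1], [[0, 0, 0], 0, 1], [[0, 0, 0], 0, 1], [[0, 0, 0], 0, 1], [[0, 0, 0], 0, 1], [[0, 0, 0], 0, 1]]}}

```text
t: 5.77
ee_pos: [477.7, 238.4, 3.1]
orientation: [-1.816, 2.563, -0.0]
ft_force: [0.0, 0.1, 4.5]
width: 17.9
grasp_force: 30.0
```

{"method": "move_arm", "body": {"steps": [[[0, 0, -0.5], 0, 1], [[0, 0, -1], 0, 1], [[0, 0, -1], 0.7, 1], [[0, 0, -1], 1, 1], [[0, 0, -1], 1, 1], [[0, 0, -1], 1, 1], [[0, 0, -1], 1, 1], [[0, 0, -1], 1, 1], [[0, 0, -0.5], 1, 1], [[0, 0, 0], 1, 1], [[0, 0, 0], 1, 1], [[0, 0, 0], 1, 1], [[0, 0, 0], 1, 1], [[0, 0, 0], 1, 1], [[0, 0, 0], 1, 1], [[0, 0, 0], 1, 1], [[0, 0, 0], 0.33, 1]]}}

```text
t: 7.18
ee_pos: [477.0, 238.2, 203.4]
orientation: [0.006, -3.142, -0.0]
ft_force: [-0.8, 0.2, -1.4]
width: 17.6
grasp_force: 30.0
```

{"method": "move_arm", "body": {"steps": [[[0, -0.7, 0], 0, 1], [[0, -1, 0], 0, 1], [[0, -1, 0], 0, 1], [[0, -1, 0], 0, 1], [[0, -1, 0], 0, 1], [[0, -1, 0], 0, 1], [[0, -0.9, 0], 0, 1], [[0, -0.5, 0], 0, 1], [[0, 0, 0], 0, 1], [[0, 0, 0], 0, 1], [[0, 0, 0], 0, 1]]}}

```text
t: 8.1
ee_pos: [478.9, 61.3, 203.1]
orientation: [-0.013, 3.141, 0.0]
ft_force: [0.5, 1.0, -0.5]
width: 17.6
grasp_force: 30.0
```

```bash
python3 - <<'E'
from h import *
plan([480,60,203],np.pi)
c=wristcam();np.savez("w3.npz",**{k:c[k] for k in("image","camera_matrix","xyz","rotation")})
for t in("jig","contact_bed","end_stop","terminal_board","wing_mid","busbar"):
    for b in cams.boxes_of("wrist",t):
        if b["p"]>.3:print(t,round(b["p"],2),np.round(b["rect"]))
x0,y0=40,120
cv2.imwrite("pics/w3.png",cv2.resize(c["image"][y0:y0+280,x0:x0+370,::-1],None,fx=2,fy=2,interpolation=2))
E
```

```text
pos [478.9  61.3 203.1] toolx heading -3.1332 tool z [ 0.  0. -1.] q6 -1.48
shift units [-0.043 -0.052  0.003] turn units (tool z) [  0.096 -35.904]
jig 0.7 [193. 277. 126. 112.]
contact_bed 0.47 [204. 234.  24.  15.]
end_stop 0.48 [222. 291.   9.  16.]
terminal_board 0.65 [140. 320.  22.  18.]
wing_mid 0.96 [187. 276.  59.  28.]
busbar 0.85 [386. 231.  74.  75.]
busbar 0.7 [ 85. 274.  87.  25.]
busbar 0.59 [314. 347.  39. 162.]
```

View pics/w3.png

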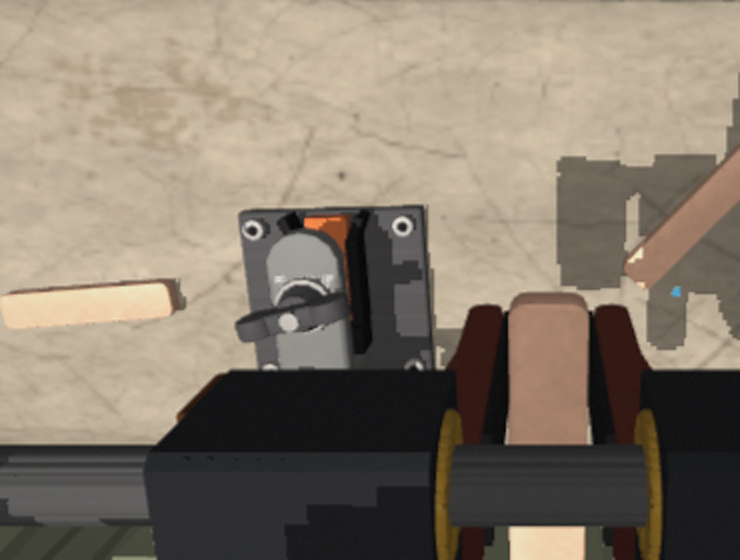

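Crop, w3: plate front corners at crop (239,212) and (424,206), plate right edge passing (434,370), overarm nose at (300,235), knob centre at (289,321), blade running (240,328)-(345,302), orange contact bed at (327,225). The bar is held straight between the fingers.

```bash
python3 - <<'E'
from h import *
d=np.load("w3.npz");c={k:d[k] for k in d}
U=lambda u,v:(u/2+40,v/2+120)
A=onplane(c,U(424,207),8);B=onplane(c,U(239,212),8);C=onplane(c,U(434,370),8);D=onplane(c,U(258,370),8)
print(A,B,C,D,np.linalg.norm(A-B))
yaw1=np.arctan2(*(A-B)[[1,0]])-np.pi/2;yaw2=np.arctan2(*(C-A)[[1,0]]);yaw3=np.arctan2(*(D-B)[[1,0]]);print("yaw",yaw1,yaw2,yaw3)
for yaw in(yaw1,(yaw2+yaw3)/2):
    X=np.array([np.cos(yaw),np.sin(yaw)]);print("origin",(A+B)[:2]/2+32*X)
K=onplane(c,U(289,321),79);print("knob",K)
e1=onplane(c,U(238,328),77);e2=onplane(c,U(346,302),77);print("blade",e1,e2,np.linalg.norm(e1-e2),np.arctan2(*(e2-e1)[[1,0]]))
# edges by gradient: fine front edge
g=cv2.cvtColor(c["image"],cv2.COLOR_RGB2GRAY).astype(float)
pts=[]
for u in range(165,248,2):
    col=g[215:240,u];pts.append((u,215+np.argmin(np.diff(col))+.5))
P=np.array([onplane(c,p,8)[:2] for p in pts]);
vx,vy,x0,y0=cv2.fitLine(P.astype(np.float32),cv2.DIST_HUBER,0,.01,.01).ravel();print("front edge dir yaw",np.arctan(-vx/vy),x0,y0)
pts=[]
for v in range(228,300,2):
    row=g[v,240:270];pts.append((240+np.argmax(np.diff(row))+.5,v))
P=np.array([onplane(c,p,8)[:2] for p in pts])
vx,vy,x0,y0=cv2.fitLine(P.astype(np.float32),cv2.DIST_HUBER,0,.01,.01).ravel();print("right edge yaw",np.arctan(vy/vx),x0,y0)
# bar in hand at underside: edges
E
```

```text
[485.55566168   2.22518876   8.        ] [488.74515594 -87.22011787   8.        ] [570.38259777   4.5896966    8.        ] [571.09620631 -85.17875323   8.        ] 89.50215500903897
yaw 0.03564349604596506 0.027867277093388168 0.024783492911622778
origin [519.13008362 -41.35711418]
origin [519.13932104 -41.65514953]
knob [517.91974958 -41.82956814  79.        ]
blade [521.84509765 -63.45581628  77.        ] [510.37842701 -19.0239453   77.        ] 45.8876420662842 1.823358649589638
front edge dir yaw 0.030577736 485.32956 -42.691963
right edge yaw 0.03327702 526.8859 4.3973317
```

{"method": "move_arm", "body": {"steps": [[[0.25, -0.5, 0.8], -0.27, 1], [[0.25, -0.6, 0.9], 0, 1], [[0.25, -0.55, 0.9], 0, 1], [[0, 0, 0.7], 0, 1], [[0, 0, 0], 0, 1], [[0, 0, 0], 0, 1]]}}

```text
t: 8.95
ee_pos: [460.9, 19.2, 119.8]
orientation: [0.05, -3.139, -0.0]
ft_force: [0.6, -0.2, -1.3]
width: 17.8
grasp_force: 30.0
```

```bash
python3 - <<'E'
from h import *
plan([460,20,120],-np.pi+.031)
c=wristcam();np.savez("w4.npz",**{k:c[k] for k in("image","camera_matrix","xyz","rotation")})
x0,y0=110,180
cv2.imwrite("pics/w4.png",cv2.resize(c["image"][y0:y0+150,x0:x0+260,::-1],None,fx=3,fy=3,interpolation=2))
E
```

```text
pos [460.9  19.2 119.8] toolx heading -3.1096 tool z [-0.002  0.    -1.   ] q6 -1.59
shift units [ 0.035  0.033 -0.008] turn units (tool z) [ 1.1000e-02 -3.5989e+01]
```

View pics/w4.png

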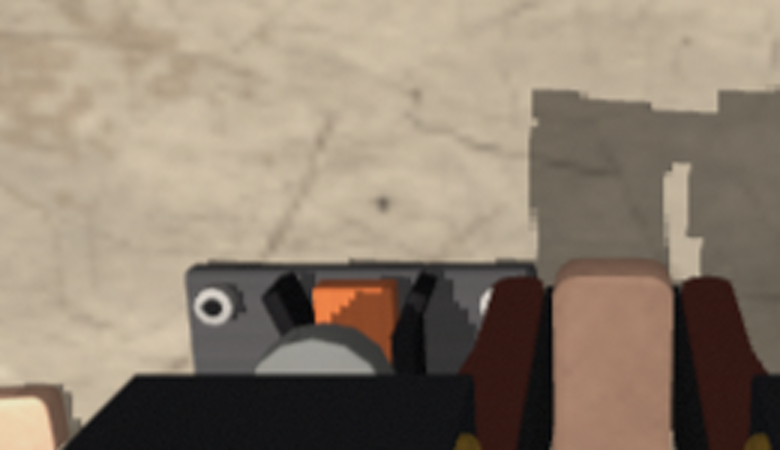

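w4: the orange block's front spans crop (314–398, ~287), the black flares sit either side at (290,275) and (425,275), and the held bar's near end spans (553–673, ~275).

```bash
python3 - <<'E'
from h import *
d=np.load("w4.npz");c={k:d[k] for k in d}
U=lambda u,v:(u/3+110,v/3+180)
for v in(283,290):
    l,r=onplane(c,U(314,v),16),onplane(c,U(398,v),16);print("block",l.round(1),r.round(1),np.linalg.norm(l-r))
zt=119.8+5.9
l,r=onplane(c,U(554,285),zt),onplane(c,U(673,285),zt);print("bar",l.round(1),r.round(1),np.linalg.norm(l-r))
for v in(330,440):
    l,r=onplane(c,U(554,v),zt),onplane(c,U(673,v),zt);print("bar",(l+r)/2)
l,r=onplane(c,U(188,270),8),onplane(c,U(537,265),8);print("plate",l,r,np.linalg.norm(l-r))
hub=onplane(c,U(320,326),54);print("overarm nose",hub)
E
```

```text
block [488.8 -53.2  16. ] [488.1 -32.4  16. ] 20.811277553817128
block [490.6 -53.2  16. ] [489.9 -32.4  16. ] 20.84461958670062
bar [448.6  10.9 125.7] [448.1  28.2 125.7] 17.337737896992078
bar [455.36014716  19.74159474 125.7       ]
bar [473.07527776  20.31365258 125.7       ]
plate [489.15591625 -87.23120232   8.        ] [485.00622466   1.50582318   8.        ] 88.8340004447758
overarm nose [484.8540825  -42.13225851  54.        ]
```

```bash
python3 - <<'E'
from h import *
plan([404,-46,60],-np.pi+.033)
plan([404,-46,20.3],-np.pi+.033)
E
```

```text
pos [461.8  19.4 120.6] toolx heading -3.1093 tool z [ 0.  0. -1.] q6 -1.59
shift units [ 2.395 -2.539  2.424] turn units (tool z) [-8.0000e-03  3.5992e+01]
pos [461.8  19.4 120.6] toolx heading -3.1093 tool z [ 0.  0. -1.] q6 -1.59
shift units [ 2.395 -2.539  4.012] turn units (tool z) [-8.0000e-03  3.5992e+01]
```

{"method": "move_arm", "body": {"steps": [[[0.5, 0, 0], 0, 1], [[0.8, -0.2, 0], 0, 1], [[0.7, -0.5, 0], 0, 1], [[0.39, -0.8, 0.3], 0, 1], [[0, -0.7, 0.6], 0, 1], [[0, -0.34, 0.8], 0, 1], [[0, 0, 0.8], 0, 1], [[0, 0, 0.7], 0, 1], [[0, 0, 0.4], 0, 1], [[0, 0, 0.2], 0, 1], [[0, 0, 0], 0, 1], [[0, 0, 0], 0, 1], [[0, 0, 0], 0, 1], [[0, 0, 0], 0, 1]]}}

```text
t: 10.17
ee_pos: [404.4, -46.2, 26.1]
orientation: [-0.051, 3.139, -0.001]
ft_force: [0.3, -0.1, -0.4]
width: 17.5
grasp_force: 30.0
```

```bash
python3 - <<'E'
from h import *
plan([404,-46,20.3],-np.pi+.033)
c=wristcam();plan([404,-46,20.3],-np.pi+.033)
c=cam("side")
for jy in(-42.2,):
    o=np.array([519.3,-42.2,0]);f=lambda x,y,z:o+[x-.033*y,y+.033*x,z]
    print("block front corner L",proj(c,f(-30,10,16)),"bar tip exp",proj(c,f(-45,9,17.2)))
x0,y0=270,225
cv2.imwrite("pics/s4.png",cv2.resize(c["image"][y0:y0+75,x0:x0+110,::-1],None,fx=7,fy=7,interpolation=2))
E
```

```text
pos [404.4 -46.2  26.1] toolx heading -3.1092 tool z [ 0.002 -0.    -1.   ] q6 -1.75
shift units [0.018 0.01  0.23 ] turn units (tool z) [-7.0000e-03  3.5993e+01]
pos [404.3 -46.2  26. ] toolx heading -3.1092 tool z [ 0.002 -0.    -1.   ] q6 -1.75
shift units [0.01  0.01  0.226] turn units (tool z) [-7.0000e-03  3.5993e+01]
block front corner L [[325.20097513 264.01418819]] bar tip exp [[331.5044868  263.95638084]]
```

View pics/s4.png

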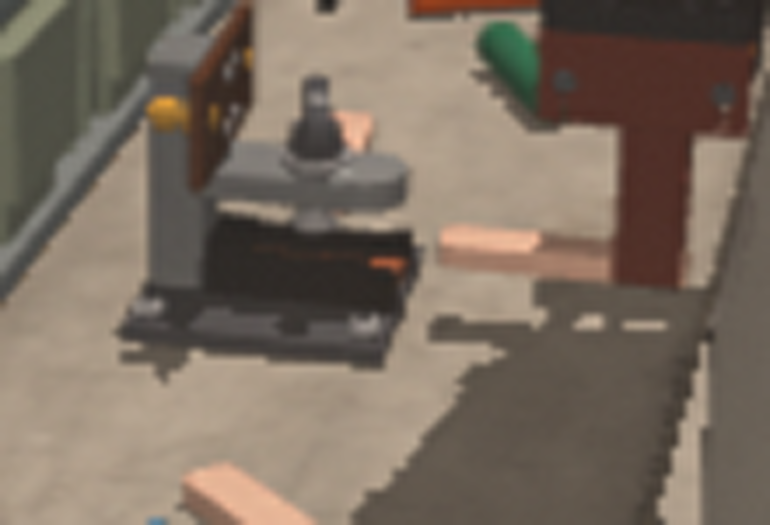

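The side view shows the bar level and just before the mouth at crop (440,240), a little above block height. I'll lower it and enter the channel.

{"method": "move_arm", "body": {"steps": [[[0, 0, 0.13], 0, 1], [[0, 0, 0.1], 0, 1], [[0, 0, 0], 0, 1], [[-0.2, 0, 0], 0, 1], [[-0.2, 0, 0], 0, 1], [[-0.2, 0, 0], 0, 1], [[-0.2, 0, 0], 0, 1], [[-0.2, 0, 0], 0, 1], [[-0.2, 0, 0], 0, 1], [[0, 0, 0], 0, 1], [[0, 0, 0], 0, 1]]}}

```text
t: 11.18
ee_pos: [433.8, -45.3, 19.4]
orientation: [-0.051, 3.141, -0.0]
ft_force: [-0.6, -0.2, -0.8]
width: 17.9
grasp_force: 30.0
```

{"method": "move_arm", "body": {"steps": [[[0, 0, -0.03], 0, 1], [[-0.15, 0, 0], 0, 1], [[-0.15, 0, 0], 0, 1], [[-0.15, 0, 0], 0, 1], [[-0.15, 0, 0], 0, 1], [[-0.15, 0, 0], 0, 1], [[0, 0, 0], 0, 1], [[0, 0, 0], 0, 1]]}}

```text
t: 11.85
ee_pos: [452.5, -44.7, 20.2]
orientation: [-0.051, 3.141, -0.0]
ft_force: [0.4, 0.1, -1.4]
width: 17.6
grasp_force: 30.0
```

{"method": "move_arm", "body": {"steps": [[[-0.12, 0, 0], 0, 1], [[-0.12, 0, 0], 0, 1], [[-0.12, 0, 0], 0, 1], [[-0.1, 0, 0], 0, 1], [[-0.06, 0, 0], 0, 1], [[0, 0, 0], 0, 1], [[0, 0, 0], 0, 1]]}}

```text
t: 12.43
ee_pos: [465.3, -44.3, 20.1]
orientation: [0.051, -3.141, -0.0]
ft_force: [-0.9, -0.5, -0.4]
width: 17.7
grasp_force: 30.0
```

{"method": "move_arm", "body": {"steps": [[[-0.04, 0, 0], 0, 1], [[-0.04, 0, 0], 0, 1], [[0, 0, 0], 0, 1], [[0, 0, 0], 0, 1]]}}

```text
t: 12.77
ee_pos: [467.3, -44.2, 20.2]
orientation: [-0.051, 3.141, -0.0]
ft_force: [-0.3, 0.0, -1.3]
width: 18.1
grasp_force: 30.0
```

{"method": "move_arm", "body": {"steps": [[[-0.04, 0, 0], 0, 1], [[0, 0, 0], 0, 1], [[0, 0, 0], 0, 1]]}}

```text
t: 13.02
ee_pos: [468.3, -44.2, 20.2]
orientation: [0.051, -3.141, 0.0]
ft_force: [-0.4, -0.4, -0.5]
width: 17.6
grasp_force: 30.0
```

{"method": "move_arm", "body": {"steps": [[[-0.04, 0, 0], 0, 1], [[0, 0, 0], 0, 1], [[0, 0, 0], 0, 1]]}}

```text
t: 13.27
ee_pos: [469.4, -44.1, 20.2]
orientation: [-0.05, 3.141, -0.0]
ft_force: [-0.1, 0.0, -0.2]
width: 17.2
grasp_force: 30.0
```

{"method": "move_arm", "body": {"steps": [[[-0.03, 0, 0], 0, 1], [[0, 0, 0], 0, 1], [[0, 0, 0], 0, 1]]}}

```text
t: 13.52
ee_pos: [470.1, -44.1, 20.2]
orientation: [-0.051, 3.141, -0.0]
ft_force: [0.4, 0.2, -0.8]
width: 17.6
grasp_force: 30.0
```

{"method": "move_arm", "body": {"steps": [[[-0.03, 0, 0], 0, 1], [[0, 0, 0], 0, 1], [[0, 0, 0], 0, 1]]}}

```text
t: 13.77
ee_pos: [470.3, -44.0, 20.1]
orientation: [0.05, -3.14, -0.0]
ft_force: [-1.8, -0.9, -1.2]
width: 17.9
grasp_force: 30.0
```

{"method": "move_arm", "body": {"steps": [[[-0.03, 0, 0], 0, 1], [[0, 0, 0], 0, 1], [[0, 0, 0], 0, 1]]}}

```text
t: 14.02
ee_pos: [470.3, -44.0, 19.9]
orientation: [0.05, -3.139, -0.0]
ft_force: [-5.6, 0.2, 0.0]
width: 17.6
grasp_force: 30.0
```

{"method": "move_arm", "body": {"steps": [[[-0.03, 0, 0], 0, 1], [[0, 0, 0], 0, 1], [[0, 0, 0], 0, 1]]}}

```text
t: 14.27
ee_pos: [470.4, -43.9, 19.8]
orientation: [0.05, -3.138, -0.001]
ft_force: [-5.9, -0.6, 1.0]
width: 17.4
grasp_force: 30.0
```

The bar met the stop at 470.3, against a predicted 470.8, with about 6 N. I'll lower it the last bit, ease off the push and open partly.

{"method": "move_arm", "body": {"steps": [[[0.03, 0, 0.03], 0, 1], [[0, 0, 0], 0, 1], [[0, 0, 0], 0, 0.6], [[0, 0, 0], 0, 0.6], [[0, 0, 0], 0, 0.6], [[0, 0, 0], 0, 0.6], [[0, 0, 0], 0, 0.6]]}}

```text
t: 14.85
ee_pos: [472.2, -44.1, 19.6]
orientation: [-0.051, 3.14, -0.0]
ft_force: [0.0, 0.1, -0.4]
width: 35.0
grasp_force: 0.0
```

{"method": "move_arm", "body": {"steps": [[[0, 0, -0.3], 0, 0.6], [[0, 0, -0.8], 0, 0.6], [[0, 0, -1], 0, 0.6], [[0, 0, -1], 0, 0.6], [[0, 0, -1], 0, 0.6], [[0, 0, -1], 0, 0.6], [[0, 0, -1], 0, 0.6], [[0, 0, -0.8], 0, 0.6], [[0, 0, 0], 0, 0.6], [[0, 0, 0], 0, 0.6], [[0, 0, 0], 0, 0.6]]}}

```text
t: 15.77
ee_pos: [471.0, -44.0, 191.5]
orientation: [0.05, -3.141, -0.0]
ft_force: [-0.3, 0.4, -0.1]
width: 35.3
grasp_force: 0.0
```

```bash
python3 - <<'E'
from h import *
plan([519,-42.2,110],np.pi/2)
c=wristcam();np.savez("w5.npz",**{k:c[k] for k in("image","camera_matrix","xyz","rotation")})
o=np.array([519.3,-42.2,0]);f=lambda x,y,z:o+[x-.033*y,y+.033*x,z]
print([proj(c,f(*p)).round(1).tolist() for p in((-63,9,25),(-63,-9,25),(-30,10,16),(0,0,79),(-32,45,8),(-32,-45,8))])
x0,y0=220,180
cv2.imwrite("pics/w5.png",cv2.resize(c["image"][y0:y0+180,x0:x0+190,::-1],None,fx=3.3,fy=3.3,interpolation=2))
E
```

```text
pos [471.  -44.  191.5] toolx heading -3.1095 tool z [-0.  0. -1.] q6 -1.72
shift units [-1.923  0.01   3.261] turn units (tool z) [ 18.368 -17.632]
[[[323.7, 206.9]], [[303.2, 207.0]], [[324.4, 240.8]], [[313.6, 298.0]], [[361.3, 236.6]], [[265.7, 236.7]]]
```

View pics/w5.png

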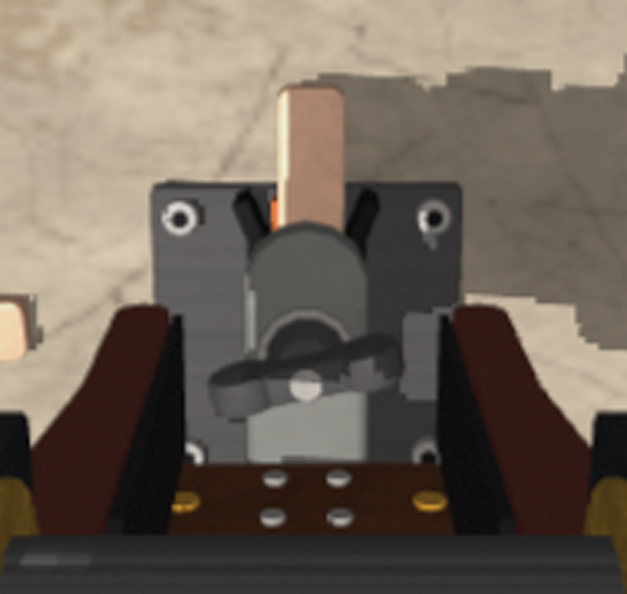

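w5: the bar sits in the channel in line with the overarm. Its outer end is at crop row 87 (px 206.4, against 206.9 expected for home), so it's butted. The knob's axis dot is at crop (306,384) and the blade runs (215,378)–(395,345), heading about 1.80 rad. Now over the knob.

{"method": "move_arm", "body": {"steps": [[[-0.6, 0, 0], 0, 0.75], [[-0.7, 0, 0], 0, 0.75], [[-0.6, 0, 0], 0, 0.75], [[0, 0, 0], 0.74, 0.75], [[0, 0, 0.2], 1, 0.75], [[0, 0, 0.2], 1, 0.75], [[0, 0, 0.2], 1, 0.75], [[0, 0, 0.2], 1, 0.75], [[0, 0, 0.2], 1, 0.75], [[0, 0, 0.2], 1, 0.75], [[0, 0, 0.2], 1, 0.75], [[0, 0, 0.2], 1, 0.75], [[0, 0, 0.2], 1, 0.75], [[0, 0, 0.2], 1, 0.75], [[0, 0, 0.2], 1, 0.75], [[0, 0, 0.2], 1, 0.75], [[0, 0, 0], 1, 0.75], [[0, 0, 0], 1, 0.75], [[0, 0, 0], 1, 0.75], [[0, 0, 0], 0, 0.75]]}}

```text
t: 17.48
ee_pos: [518.0, -42.4, 130.4]
orientation: [-1.955, -2.456, 0.003]
ft_force: [-0.5, -0.7, -0.4]
width: 22.3
grasp_force: 0.0
```

{"method": "move_arm", "body": {"steps": [[[0, 0, 0], 0, 0.75], [[0, 0, 0], 0, 0.75]]}}

```text
t: 17.65
ee_pos: [518.5, -42.5, 131.2]
orientation: [-1.949, -2.462, 0.001]
ft_force: [0.4, -0.1, 0.1]
width: 21.5
grasp_force: 0.0
```

```bash
python3 - <<'E'
from h import *
plan([518.6,-42.4,59],1.80);print(ctrl.get_obs()["width"])
c=wristcam()
o=np.array([518.6,-42.4,0]);f=lambda x,y,z:o+[x-.033*y,y+.033*x,z]
x0,y0=190,200
print(proj(c,[f(0,0,79)])-[x0,y0])
cv2.imwrite("pics/w6.png",cv2.resize(c["image"][y0:y0+180,x0:x0+240,::-1],None,fx=3,fy=3,interpolation=2))
E
```

```text
pos [518.5 -42.5 131.2] toolx heading 1.8027 tool z [-0.001  0.    -1.   ] q6 -0.34
shift units [2.000e-03 9.000e-03 2.887e+00] turn units (tool z) [ 3.000e-02 -3.597e+01]
21.465570589157604
[[125.04637788  61.99352058]]
```

View pics/w6.png

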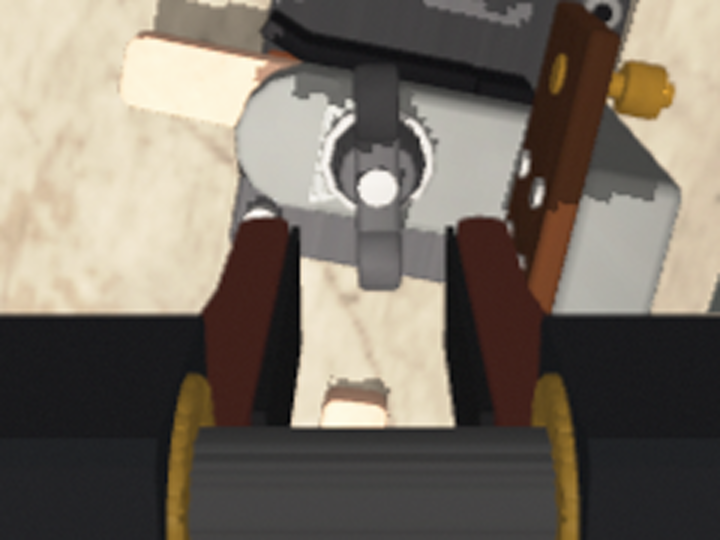

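w6: the blade stands vertical in the crop (x≈378), so it is aligned with the tool. The axis dot is at (377,188), against (375,186) predicted, and both fingers straddle the blade clear of the board. Descending.

{"method": "move_arm", "body": {"steps": [[[0, 0, 0.6], 0, 0.75], [[0, 0, 0.7], 0, 0.75], [[0, 0, 0.7], 0, 0.75], [[0, 0, 0.5], 0, 0.75], [[0, 0, 0.28], 0, 0.75], [[0, 0, 0.1], 0, 0.75], [[0, 0, 0], 0, 0.75], [[0, 0, 0], 0, 0.75]]}}

```text
t: 18.37
ee_pos: [519.3, -42.6, 60.3]
orientation: [1.952, 2.461, 0.0]
ft_force: [0.4, 0.3, -0.2]
width: 21.7
grasp_force: 0.0
```

{"method": "move_arm", "body": {"steps": [[[0, 0, 0], 0, 1], [[0, 0, 0], 0, 1], [[0, 0, 0], 0, 1], [[0, 0, 0], 0, 1], [[0, 0, 0], 0, 1]]}}

```text
t: 18.78
ee_pos: [519.5, -42.6, 60.4]
orientation: [1.952, 2.46, 0.001]
ft_force: [0.2, -0.5, 1.5]
width: 17.1
grasp_force: 29.2
```

```bash
cat >> h.py <<'E'
def st():
    o=ctrl.get_obs();Rt=R.from_rotvec(o["orientation"]).as_matrix()
    print("t%.2f"%o["t"],"F",o["ft_force"].round(1),"M",o["moment"].round(3),"tau6 %.3f q6 %.4f"%(o["joint_torque"][5],o["qpos"][5]),"head %.4f"%np.arctan2(Rt[1,0],Rt[0,0]),"pos",o["ee_pos"].round(1),"w %.1f"%o["width"])
E
python3 -c "from h import *;st()"
```

```text
t18.78 F [ 0.2 -0.5  1.5] M [-0.037 -0.132  0.054] tau6 0.004 q6 -0.3340 head 1.8003 pos [519.5 -42.6  60.4] w 17.1
```

The grip stopped at 17 mm instead of 9, so the tips are on the round hub under the blade. I'll open, rise 5 mm and close again.

{"method": "move_arm", "body": {"steps": [[[0, 0, 0], 0, 0.75], [[0, 0, 0], 0, 0.75], [[0, 0, -0.1], 0, 0.75], [[0, 0, -0.1], 0, 0.75], [[0, 0, 0], 0, 0.75], [[0, 0, 0], 0, 1], [[0, 0, 0], 0, 1], [[0, 0, 0], 0, 1], [[0, 0, 0], 0, 1], [[0, 0, 0], 0, 1]]}}

```text
t: 19.62
ee_pos: [519.5, -42.5, 65.1]
orientation: [1.952, 2.46, 0.001]
ft_force: [2.5, 2.2, 1.1]
width: 14.6
grasp_force: 29.2
```

```bash
python3 -c "from h import *;st()"
```

```text
t19.62 F [2.5 2.2 1.1] M [ 0.15  -0.311 -0.003] tau6 0.004 q6 -0.3340 head 1.8001 pos [519.5 -42.5  65.1] w 14.6
```

{"method": "move_arm", "body": {"steps": [[[0, 0, 0], 0, 0.75], [[0, 0, 0], 0, 0.75], [[0, 0, -0.12], 0, 0.75], [[0, 0, -0.1], 0, 0.75], [[0, 0, 0], 0, 0.75], [[0, 0, 0], 0, 1], [[0, 0, 0], 0, 1], [[0, 0, 0], 0, 1], [[0, 0, 0], 0, 1], [[0, 0, 0], 0, 1]]}}

```text
t: 20.45
ee_pos: [519.5, -42.5, 70.5]
orientation: [1.952, 2.461, 0.001]
ft_force: [1.5, 2.0, -0.1]
width: 8.5
grasp_force: 30.0
```

```bash
python3 -c "from h import *;st()"
```

```text
t20.45 F [ 1.5  2.  -0.1] M [ 0.135 -0.283  0.061] tau6 0.120 q6 -0.3341 head 1.8003 pos [519.5 -42.5  70.5] w 8.5
```

{"method": "move_arm", "body": {"steps": [[[0, 0, 0], 0.5, 1], [[0, 0, 0], 0.5, 1], [[0, 0, 0], 0.5, 1], [[0, 0, 0], 0.5, 1]]}}

```text
t: 20.78
ee_pos: [519.7, -42.5, 70.5]
orientation: [2.161, 2.279, 0.001]
ft_force: [2.7, 1.6, -1.9]
width: 8.6
grasp_force: 30.0
```

```bash
python3 -c "from h import *;st()"
```

```text
t20.78 F [ 2.7  1.6 -1.9] M [ 0.304 -0.437  0.199] tau6 -0.510 q6 -0.1575 head 1.6237 pos [519.7 -42.5  70.5] w 8.6
```

{"method": "move_arm", "body": {"steps": [[[0, 0, 0], 0.5, 1], [[0, 0, 0], 0.5, 1], [[0, 0, 0], 0.5, 1], [[0, 0, 0], 0.5, 1]]}}

```text
t: 21.12
ee_pos: [519.9, -42.4, 70.5]
orientation: [2.351, 2.082, 0.002]
ft_force: [4.2, 1.7, -2.2]
width: 8.8
grasp_force: 30.0
```

```bash
python3 -c "from h import *;st()"
```

```text
t21.12 F [ 4.2  1.7 -2.2] M [ 0.221 -0.468  0.169] tau6 -0.510 q6 0.0171 head 1.4492 pos [519.9 -42.4  70.5] w 8.8
```

{"method": "move_arm", "body": {"steps": [[[0, 0, 0], 0.5, 1], [[0, 0, 0], 0.5, 1], [[0, 0, 0], 0.5, 1], [[0, 0, 0], 0.5, 1]]}}

```text
t: 21.45
ee_pos: [520.1, -42.5, 70.5]
orientation: [2.524, 1.869, 0.002]
ft_force: [3.7, 0.9, -2.8]
width: 8.4
grasp_force: 30.0
```

```bash
python3 -c "from h import *;st()"
```

```text
t21.45 F [ 3.7  0.9 -2.8] M [ 0.186 -0.596  0.203] tau6 -0.509 q6 0.1916 head 1.2747 pos [520.1 -42.5  70.5] w 8.4
```

{"method": "move_arm", "body": {"steps": [[[0, 0, 0], 0.5, 1], [[0, 0, 0], 0.5, 1], [[0, 0, 0], 0.5, 1], [[0, 0, 0], 0.5, 1], [[0, 0, 0], 0.5, 1], [[0, 0, 0], 0.5, 1], [[0, 0, 0], 0.5, 1], [[0, 0, 0], 0.5, 1]]}}

```text
t: 22.12
ee_pos: [520.4, -42.7, 70.5]
orientation: [2.81, 1.402, 0.004]
ft_force: [5.1, 0.4, -5.1]
width: 8.8
grasp_force: 30.0
```

```bash
python3 -c "from h import *;st()"
```

```text
t22.12 F [ 5.1  0.4 -5.1] M [ 0.021 -0.83   0.181] tau6 -0.509 q6 0.5406 head 0.9257 pos [520.4 -42.7  70.5] w 8.8
```

{"method": "move_arm", "body": {"steps": [[[0, 0, 0], 0.5, 1], [[0, 0, 0], 0.5, 1]]}}

```text
t: 22.28
ee_pos: [520.5, -42.7, 70.5]
orientation: [2.868, 1.278, 0.004]
ft_force: [4.8, 0.5, -4.4]
width: 8.6
grasp_force: 30.0
```

```bash
python3 -c "from h import *;st()"
```

```text
t22.28 F [ 4.8  0.5 -4.4] M [-0.036 -0.796  0.145] tau6 -0.509 q6 0.6279 head 0.8384 pos [520.5 -42.7  70.5] w 8.6
```

{"method": "move_arm", "body": {"steps": [[[0, 0, 0], 0.5, 1], [[0, 0, 0], 0.5, 1]]}}

```text
t: 22.45
ee_pos: [520.6, -42.8, 70.5]
orientation: [2.921, 1.152, 0.004]
ft_force: [5.2, -0.1, -5.0]
width: 8.3
grasp_force: 30.0
```

```bash
python3 -c "from h import *;st()"
```

```text
t22.45 F [ 5.2 -0.1 -5. ] M [-0.103 -0.841  0.154] tau6 -0.509 q6 0.7152 head 0.7513 pos [520.6 -42.8  70.5] w 8.3
```

{"method": "move_arm", "body": {"steps": [[[0, 0, 0], 0.5, 1], [[0, 0, 0], 0.5, 1]]}}

```text
t: 22.62
ee_pos: [520.6, -42.9, 70.5]
orientation: [2.969, 1.023, 0.004]
ft_force: [4.4, -1.0, -4.0]
width: 8.7
grasp_force: 30.0
```

```bash
python3 -c "from h import *;st()"
```

```text
t22.62 F [ 4.4 -1.  -4. ] M [-0.174 -0.865  0.141] tau6 -0.509 q6 0.8024 head 0.6640 pos [520.6 -42.9  70.5] w 8.7
```

{"method": "move_arm", "body": {"steps": [[[0, 0, 0], 0.5, 1], [[0, 0, 0], 0.5, 1]]}}

```text
t: 22.78
ee_pos: [520.7, -43.0, 70.5]
orientation: [3.01, 0.893, 0.005]
ft_force: [5.8, -0.9, -4.8]
width: 8.4
grasp_force: 30.0
```

```bash
python3 -c "from h import *;st()"
```

```text
t22.78 F [ 5.8 -0.9 -4.8] M [-0.298 -0.831  0.2  ] tau6 -0.508 q6 0.8897 head 0.5767 pos [520.7 -43.   70.5] w 8.4
```

{"method": "move_arm", "body": {"steps": [[[0, 0, 0], 0.5, 1], [[0, 0, 0], 0.5, 1]]}}

```text
t: 22.95
ee_pos: [520.7, -43.0, 70.6]
orientation: [3.046, 0.761, 0.005]
ft_force: [5.6, -2.3, -4.9]
width: 8.5
grasp_force: 30.0
```

```bash
python3 -c "from h import *;st()"
```

```text
t22.95 F [ 5.6 -2.3 -4.9] M [-0.327 -0.915  0.189] tau6 -0.508 q6 0.9770 head 0.4895 pos [520.7 -43.   70.6] w 8.5
```

{"method": "move_arm", "body": {"steps": [[[0, 0, 0], 0.5, 1], [[0, 0, 0], 0.5, 1]]}}

```text
t: 23.12
ee_pos: [520.8, -43.1, 70.6]
orientation: [3.077, 0.627, 0.005]
ft_force: [6.5, -2.4, -5.1]
width: 8.5
grasp_force: 30.0
```

```bash
python3 -c "from h import *;st()"
```

```text
t23.12 F [ 6.5 -2.4 -5.1] M [-0.488 -0.908  0.209] tau6 -0.508 q6 1.0643 head 0.4023 pos [520.8 -43.1  70.6] w 8.5
```

{"method": "move_arm", "body": {"steps": [[[0, 0, 0], 0.5, 1], [[0, 0, 0], 0.5, 1]]}}

```text
t: 23.28
ee_pos: [520.8, -43.2, 70.6]
orientation: [3.101, 0.493, 0.005]
ft_force: [6.0, -2.8, -5.8]
width: 8.6
grasp_force: 30.0
```

```bash
python3 -c "from h import *;st()"
```

```text
t23.28 F [ 6.  -2.8 -5.8] M [-0.531 -0.947  0.245] tau6 -0.472 q6 1.1515 head 0.3151 pos [520.8 -43.2  70.6] w 8.6
```

{"method": "move_arm", "body": {"steps": [[[0, 0, 0], 0.5, 1]]}}

```text
t: 23.37
ee_pos: [520.8, -43.2, 70.6]
orientation: [3.111, 0.425, 0.005]
ft_force: [6.3, -2.2, -5.6]
width: 8.8
grasp_force: 30.0
```

```bash
python3 -c "from h import *;st()"
```

```text
t23.37 F [ 6.3 -2.2 -5.6] M [-0.594 -0.934  0.269] tau6 -0.428 q6 1.1951 head 0.2716 pos [520.8 -43.2  70.6] w 8.8
```

{"method": "move_arm", "body": {"steps": [[[0, 0, 0], 0.3, 1]]}}

```text
t: 23.45
ee_pos: [520.8, -43.3, 70.5]
orientation: [3.116, 0.384, 0.005]
ft_force: [5.3, -2.3, -5.6]
width: 8.9
grasp_force: 30.0
```

```bash
python3 -c "from h import *;st()"
```

```text
t23.45 F [ 5.3 -2.3 -5.6] M [-0.578 -0.918  0.268] tau6 0.112 q6 1.2213 head 0.2454 pos [520.8 -43.3  70.5] w 8.9
```

{"method": "move_arm", "body": {"steps": [[[0, 0, 0], 0, 1]]}}

```text
t: 23.53
ee_pos: [520.8, -43.3, 70.6]
orientation: [3.116, 0.385, 0.005]
ft_force: [5.4, -2.6, -5.5]
width: 8.6
grasp_force: 30.0
```

```bash
python3 -c "from h import *;st()
for i in range(6):
    cams.get_image('top');st()"
```

```text
t23.53 F [ 5.4 -2.6 -5.5] M [-0.625 -0.903  0.23 ] tau6 0.614 q6 1.2206 head 0.2461 pos [520.8 -43.3  70.6] w 8.6
t23.58 F [ 5.3 -3.9 -6.1] M [-0.592 -0.867  0.198] tau6 0.363 q6 1.2195 head 0.2472 pos [520.8 -43.2  70.6] w 8.5
t23.63 F [ 6.9 -3.4 -5.6] M [-0.629 -0.841  0.232] tau6 0.251 q6 1.2192 head 0.2475 pos [520.8 -43.3  70.5] w 8.5
t23.68 F [ 6.1 -3.2 -4.7] M [-0.57  -0.9    0.234] tau6 0.223 q6 1.2192 head 0.2475 pos [520.8 -43.3  70.5] w 8.1
t23.73 F [ 6.3 -3.2 -5.4] M [-0.586 -0.918  0.268] tau6 0.217 q6 1.2192 head 0.2475 pos [520.8 -43.3  70.5] w 8.5
t23.78 F [ 5.4 -2.8 -6.3] M [-0.535 -0.974  0.224] tau6 0.216 q6 1.2191 head 0.2475 pos [520.8 -43.3  70.5] w 8.8
t23.83 F [ 6.1 -3.7 -5.7] M [-0.552 -0.872  0.226] tau6 0.216 q6 1.2191 head 0.2475 pos [520.8 -43.3  70.5] w 8.6
```

{"method": "move_arm", "body": {"steps": [[[0, 0, 0], 0.4, 1], [[0, 0, 0], 0, 1]]}}

```text
t: 24.0
ee_pos: [520.8, -43.3, 70.5]
orientation: [3.122, 0.331, 0.005]
ft_force: [5.8, -3.3, -5.1]
width: 8.4
grasp_force: 30.0
```

```bash
python3 -c "from h import *;st()
for i in range(8):
    cams.get_image('top');st()"
```

```text
t24.00 F [ 5.8 -3.3 -5.1] M [-0.638 -0.916  0.245] tau6 0.618 q6 1.2556 head 0.2111 pos [520.8 -43.3  70.5] w 8.4
t24.05 F [ 6.3 -3.  -5.8] M [-0.598 -0.86   0.212] tau6 0.386 q6 1.2544 head 0.2123 pos [520.9 -43.3  70.6] w 8.4
t24.10 F [ 6.7 -3.7 -5.9] M [-0.637 -0.857  0.208] tau6 0.259 q6 1.2541 head 0.2126 pos [520.9 -43.3  70.5] w 8.5
t24.15 F [ 6.8 -4.4 -5.6] M [-0.59  -0.969  0.187] tau6 0.227 q6 1.2541 head 0.2126 pos [520.9 -43.3  70.5] w 8.4
t24.20 F [ 6.5 -3.5 -5.7] M [-0.653 -0.96   0.191] tau6 0.220 q6 1.2541 head 0.2126 pos [520.8 -43.3  70.5] w 8.7
t24.25 F [ 6.2 -3.7 -5.8] M [-0.606 -0.846  0.158] tau6 0.219 q6 1.2540 head 0.2126 pos [520.8 -43.3  70.5] w 8.7
t24.30 F [ 6.4 -3.4 -5.6] M [-0.594 -0.934  0.223] tau6 0.219 q6 1.2541 head 0.2126 pos [520.9 -43.3  70.6] w 8.5
t24.35 F [ 5.8 -2.8 -6.2] M [-0.61  -0.916  0.195] tau6 0.219 q6 1.2540 head 0.2127 pos [520.8 -43.3  70.5] w 8.3
t24.40 F [ 6.2 -3.3 -5.7] M [-0.576 -0.91   0.189] tau6 0.219 q6 1.2540 head 0.2127 pos [520.8 -43.3  70.5] w 8.3
```

Static readings relax, so I'll back off 0.13 rad and come forward again, reading the moment while turning.

{"method": "move_arm", "body": {"steps": [[[0, 0, 0], -0.5, 1], [[0, 0, 0], -0.5, 1], [[0, 0, 0], -0.5, 1], [[0, 0, 0], 0, 1], [[0, 0, 0], 0.5, 1]]}}

```text
t: 24.82
ee_pos: [520.8, -43.2, 70.5]
orientation: [3.105, 0.469, 0.005]
ft_force: [5.2, -3.5, -5.4]
width: 8.8
grasp_force: 30.0
```

```bash
python3 -c "from h import *;st()"
```

```text
t24.82 F [ 5.2 -3.5 -5.4] M [-0.572 -0.91   0.225] tau6 -1.064 q6 1.1665 head 0.3000 pos [520.8 -43.2  70.5] w 8.8
```

{"method": "move_arm", "body": {"steps": [[[0, 0, 0], 0.5, 1]]}}

```text
t: 24.9
ee_pos: [520.8, -43.2, 70.5]
orientation: [3.115, 0.398, 0.005]
ft_force: [5.7, -3.0, -5.7]
width: 8.7
grasp_force: 30.0
```

```bash
python3 -c "from h import *;st()"
```

```text
t24.90 F [ 5.7 -3.  -5.7] M [-0.606 -0.915  0.28 ] tau6 -0.498 q6 1.2123 head 0.2544 pos [520.8 -43.2  70.5] w 8.7
```

{"method": "move_arm", "body": {"steps": [[[0, 0, 0], 0.5, 1]]}}

```text
t: 24.98
ee_pos: [520.8, -43.3, 70.6]
orientation: [3.123, 0.33, 0.005]
ft_force: [6.1, -3.6, -4.8]
width: 8.6
grasp_force: 30.0
```

```bash
python3 -c "from h import *;st()"
```

```text
t24.98 F [ 6.1 -3.6 -4.8] M [-0.651 -0.923  0.321] tau6 -0.378 q6 1.2560 head 0.2107 pos [520.8 -43.3  70.6] w 8.6
```

Moving readings: 0.32 against a drag of about 0.176 N m, so fitting all readings gives about 0.12 above drag. That's snug. Let go and rise.

{"method": "move_arm", "body": {"steps": [[[0, 0, 0], 0, 0.7], [[0, 0, 0], 0, 0.7], [[0, 0, 0], 0, 0.7], [[0, 0, 0], 0, 0.7], [[0, 0, -0.4], 0, 0.7], [[0, 0, -0.8], 0, 0.7], [[0, 0, -1], 0, 0.7], [[0, 0, -1], 0, 0.7], [[0, 0, -1], 0, 0.7], [[0, 0, -0.8], 0, 0.7], [[0.5, 0, 0], 0, 0.7], [[0, 0, 0], 0, 0.7], [[0, 0, 0], 0, 0.7]]}}

```text
t: 26.07
ee_pos: [531.1, -39.8, 195.9]
orientation: [3.124, 0.333, 0.001]
ft_force: [-0.7, -0.9, -0.9]
width: 26.3
grasp_force: 0.0
```

```bash
python3 - <<'E'
from h import *
st();c=cam("side")
cv2.imwrite("pics/s7.png",cv2.resize(c["image"][225:300,270:380,::-1],None,fx=7,fy=7,interpolation=2))
E
```

```text
t26.07 F [-0.7 -0.9 -0.9] M [-0.022  0.145 -0.03 ] tau6 0.023 q6 1.2613 head 0.2124 pos [531.1 -39.8 195.9] w 26.3
```

View pics/s7.png

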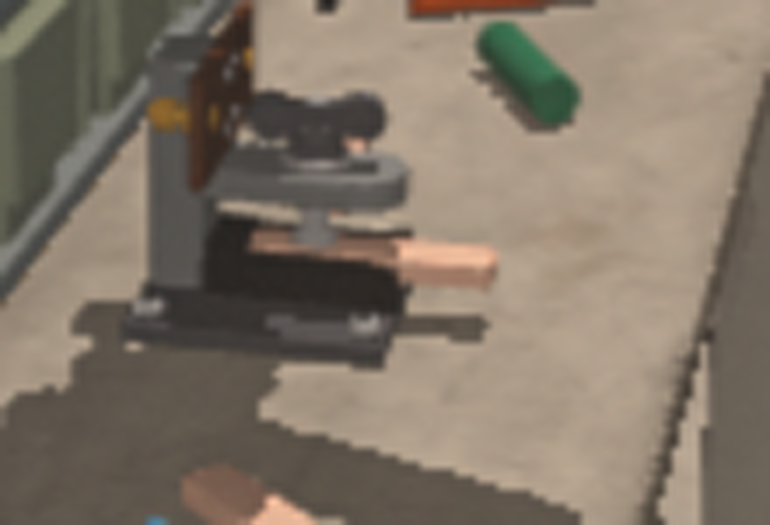

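The side view shows the bar flat in the channel up to crop (495,265), the foot down on it at (315,235), and the knob turned and clear of the board. Handing in.

```bash
python3 -c "from h import *;print(ctrl.close_job())"
```

```text
the job is handed in; nothing more can be done
None
```

The bar lies flat in the channel against the end stop, clamped snug at an estimated 0.12 N m above drag (about 30 N on the contact block, inferred from wrist-moment readings), and the job was handed in at about 26 s with no verdict shown.

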